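Load and stack the sample trays

ROBOT

A 6-joint arm with a two-finger parallel gripper is mounted at the origin on a cart in front of the work surface, level with it; the furniture and walls round the work are solid. World frame = base frame: x ahead of the robot, y to its left, z up, the work surface at z = 0. Lengths are in m, angles in rad, forces in N, time in s.
With the tool pointing down it reaches from about 0.3 to 0.875 m from the base axis. Payload 6.4 kg.
Tool frame: the origin (TCP) lies on the centre line of the jaws, within the pads' length; the fingertips stand 25 mm ahead of it and the grasp point (between the pads) lies 6 mm ahead of it; z points along the fingers, y is the line along which they close (so a half turn about z gives the same grasp; the last joint's range is limited). The gripper opens to 85 mm and grips with 20 to 120 N. Pads are 22 mm wide; open, the fingers measure 114 mm over their backs; the gripper's body (76 mm by 85 mm) begins 54 mm behind the grasp point. The pads swing forward as they close: fully open they stand 13 mm farther back than shut.
Start: joints at [-1.501, 0.181, 1.607, -0, 1.354, -0.206], TCP at [0.157, -0.553, 0.256] pointing down, gripper open.
Joint ranges: [-2.99, 2.99], [-0.89, 2.07], [0.3, 2.58], [-1.14, 4.28], [0, 2.63], [-3.12, 3.12]. Speed limits (rad/s): [2.57, 2.57, 3.01, 3.14, 3.14, 3.14].

INTERFACE

Orientations are given as a unit quaternion [w, x, y, z].
In Python, from bench import get_obs, camera, hand_in, spot_in gives the robot as it stands.
- The arm moves only by the shell command python3 -m jog 'ROWS'. ROWS is JSON, one flat list of numbers, 7 for each row, row after row: the shift along the tool's x, y, z in m, then the turn, a rotation vector about the tool's x, y, z in rad, then the closure, from 0 (fully open) to 1 (shut). A call has 1 to 20 rows; each row is the pose to reach, as a shift and turn from the pose commanded when the call began, along the tool's axes at that moment; what a row does not reach only later rows make up. A row lasts 1/8 s, in which the tool goes at most 62.5 mm and 10.7 degrees, less where a joint would pass 70% of its speed; a pose out of reach is approached as far as the arm can. A call with a gripper value outside its range is refused whole. The fingers move at their own pace and stop on an object; the grip force is fixed at half the most. Time passes only in rows, so rows that repeat a pose let the fingers close. It gives the time, the measured TCP pose, the force, the opening and the grip force at its end, in the units of the state.
- get_obs(): the state, without advancing time (a new reading comes with each control period).
- camera(name): name is "scene" or "top"; returns a dict with "frame" (480x640x3 uint8, red, green, blue), "mtx" (3x3 intrinsics, pixels), "distortion" ([k1, k2, p1, p2, k3] as OpenCV has them; the pictures are not rectified), "extrinsics" (4x4, takes a point from camera to world coordinates). Camera axes: x right, y up, looking along -z (the intrinsics and any distortion apply to the point x, -y, -z); pixel columns grow to the right and rows downward; lengths in m; the calibration is good to about 2 mm. A picture is of the moment at which its call begins. There is no depth.
- hand_in(): hands the job in; it is judged then, once.
Trained networks look in a picture, given as the dict that the camera call returned (one of the last four; its "shot" number tells which), for a name from the list of things; names that differ only in an ending like _2 or _b are one class to them, and where a whole thing is asked for, a point or a joint stands for the part that bears it (a point fixed in the world has none). Each returns a list of dicts, best first, with "confidence" (0 to 1); they miss things now and then, are a little off and sometimes report something else, mostly with a low value. They report only what shows in the picture. A call takes as long as a camera call.
- spot_in(picture, name): "xyz" ([x, y, z] in m, in world coordinates, good to about 4 mm: the middle of the surface that is visible of it).
The state is a dict: "time_s": time; "q": joint angles; "dq": joint speeds; "joint_efforts": joint torques, N m; "eef_pos": TCP position; "eef_rot": TCP orientation; "wrist_force": force on the tool from outside, world axes, zero at the start; "torque": the same for the moment, N m; "opening": opening from 0.0 (shut) to 1.0 (fully open); "grasp_force": force on a finger pad.
Only numpy, scipy, OpenCV 4.12 (cv2) and the standard library are available. Lean on these libraries where they do the work, as an engineer would, in place of code of your own. Each camera call takes 0.05 s, during which the arm holds its last target. There are 200 camera calls.

TASK

Pack the samples into one stack on the deep tray, where it stands, in this order: stand the loose vial in the deep tray's free space, set the middle tray on it, then stand the loose pot in the middle tray's free space, and set the shallow tray on top. Each tray must be turned end for end against the one below, pull lips at opposite ends, so that it sits level on the lugs inside the rim and does not sink onto the samples. Do not shift the deep tray, and leave the beaker and the glass jug alone.

Things in the scene. Friction and masses are not known exactly. Their poses are not given: they have to be found in the camera images.
- deep_tray: Deepest of 3 like trays, 62 high, 0.95 kg. All: rim 146 (x) x 69 (y) mm, tapered to a foot 134 x 57, floor 3 thick; flat pull lip (15 out, 36 wide) on the +x end, a white card on the plain -x end. Origin: middle of underside, z up. Lug tops 56 above underside (the middle tray's origin comes to 55). Two fixed vials fill it up to x = -17; the loose vial goes at about x = 24, y = 0.
- middle_tray: Same form and axes (+x to the lip), 46 mm high, 0.2 kg; lug tops 40 above its underside (the shallow tray's origin comes to 39). A fixed pot fills it up to x = -33; the loose pot goes at about x = 20, y = 0. Hold trays across their width at mid length by the upright rim band (top 11). Turned, it drops 6 mm into the mouth below, 3.5 mm play all round, and rests on the 4 lugs; unturned it sinks past them.
- middle_tray_lip (a point): Point at rim height on the middle tray's pull lip, 80 mm from the tray's middle along its +x. When seated it is over the deep tray's plain end.
- shallow_tray: Same tray form and axes (+x to the pull lip), 32 mm high, 0.15 kg, with three black screw caps, 15 high, fixed in its -x half. Origin: middle of underside. In every tray the lugs are the flat tops of pilasters inside the long walls, at x = 48 and -24, 14 long, 6 below the rim; between facing pilasters 31 mm is free at the floor, 44 at the lugs.
- shallow_tray_lip (a point): Point at rim height on the shallow tray's pull lip, 80 mm from the tray's middle along its +x. When seated it is over the middle tray's plain end.
- vial: The loose clear sample vial with white cap, upright, 23 mm across, 45 mm high, 30 g. Origin: middle of its underside.
- pot: The loose squat amber pot with black screw lid, upright, 28 mm across the lid (26 below it), 30 mm high, 40 g; the lid is the top 10 mm. Origin: middle of its underside.
- beaker: Bystander: empty clear beaker, 78 x 88 mm, 94 mm high, standing behind the trays. Origin: middle of its underside.
- jug: Bystander: small glass jug with a handle, 62 x 96 mm, 66 mm high, standing beside the hotplate. Origin: middle of its underside.

How it is judged:
By the outcome, as a careful person would: the job done as asked, in the order asked, and still so for the second after the job is handed in, with the robot touching nothing.
It also fails if it takes over 93 s, if anything falls off the work surface, if the arm or the gripper's body presses on something with over 40 N, if the wrist force passes 120 N, or if a joint passes its speed limit or range.

## Working session

There is one attempt and no reset: what is moved stays moved. The work goes in short steps, Python scripts to look and compute and a shell command to move; the robot and the scene stay as the last step left them, time stands still between calls to the robot, and variables do not carry over. Pictures are saved under pics/ and viewed, at most 14 in all, crops included, and the job is handed in when it is done.

```bash
mkdir -p pics; ls; cat > h.py <<'E'
import numpy as np, cv2
from bench import get_obs, camera, hand_in, spot_in
from scipy.spatial.transform import Rotation as R
def shot(name,path=None):
    c=camera(name)
    if path: cv2.imwrite(path,c["frame"][:,:,::-1])
    return c
def ray(c,uv):
    p=cv2.undistortPoints(np.array([[uv]],float),np.array(c["mtx"],float),np.array(c["distortion"],float))[0,0]
    E=np.array(c["extrinsics"]); d=E[:3,:3]@np.array([p[0],-p[1],-1]); return E[:3,3],d
def at_z(c,uv,z):
    o,d=ray(c,uv); return (o+d*(z-o[2])/d[2])
def proj(c,P):
    E=np.array(c["extrinsics"]); P=np.atleast_2d(P).astype(float)
    X=(P-E[:3,3])@E[:3,:3]; X=X*[1,-1,-1]
    return cv2.projectPoints(X,np.zeros(3),np.zeros(3),np.array(c["mtx"],float),np.array(c["distortion"],float))[0][:,0]
def tool():
    o=get_obs(); q=o["eef_rot"]; return np.array(o["eef_pos"]),R.from_quat([q[1],q[2],q[3],q[0]]),o
def plan(xyz,yaw_y=None):
    """shift in tool axes to reach TCP xyz; turn about tool z to bring tool y along world angle yaw_y (mod pi), tool straight down"""
    p,r,o=tool(); s=r.inv().apply(np.array(xyz)-p); out=[s.round(4)]
    if yaw_y is not None:
        best=[]
        for a in (yaw_y,yaw_y+np.pi):
            y=np.array([np.cos(a),np.sin(a),0]); z=np.array([0,0,-1.]); M=np.c_[np.cross(y,z),y,z]
            best.append((r.inv()*R.from_matrix(M)).as_rotvec().round(4))
        out+=best
    print("shift,turns",out,"q6",round(o["q"][5],3)); return out
E
python3 - <<'E'
from h import *
cs={n:shot(n,f"pics/{n}0.png") for n in ("scene","top")}
for n,c in cs.items():
    E=np.array(c["extrinsics"]);print(n,E[:3,3].round(3),(-E[:3,2]).round(2))
    for t in "deep_tray middle_tray middle_tray_lip shallow_tray shallow_tray_lip vial pot beaker jug".split():
        for d in spot_in(c,t)[:3]: print(n,t,np.round(d["xyz"],3),round(d["confidence"],2),proj(c,d["xyz"])[0].round())
o=get_obs();print(o)
E
```

```text
pics
scene [0.133 0.591 0.648] [ 0.4  -0.73 -0.56]
scene deep_tray [ 0.462 -0.371  0.041] 0.66 [397. 204.]
scene deep_tray [ 0.64  -0.169  0.015] 0.31 [264. 243.]
scene middle_tray [ 0.442 -0.043  0.029] 0.87 [330. 312.]
scene middle_tray_lip [ 0.442 -0.039  0.027] 0.77 [328. 314.]
scene middle_tray_lip [ 0.642 -0.172  0.017] 0.23 [264. 241.]
scene shallow_tray [ 0.644 -0.172  0.017] 0.97 [263. 241.]
scene shallow_tray_lip [ 0.639 -0.175  0.014] 0.84 [266. 242.]
scene vial [ 0.605 -0.328  0.023] 0.82 [321. 204.]
scene pot [ 0.428 -0.202  0.023] 0.53 [378. 263.]
scene beaker [ 0.711 -0.288  0.059] 0.6 [264. 185.]
scene beaker [ 0.643 -0.173  0.016] 0.43 [263. 241.]
scene jug [0.652 0.033 0.048] 0.89 [188. 289.]
top [ 0.465 -0.191  1.022] [ 0.07  0.02 -1.  ]
top deep_tray [ 0.436 -0.394  0.028] 0.84 [452. 289.]
top middle_tray [ 0.44  -0.027  0.011] 0.57 [249. 290.]
top middle_tray_lip [0.66  0.033 0.04 ] 0.71 [213. 170.]
top middle_tray_lip [ 0.44  -0.024  0.015] 0.63 [248. 291.]
top shallow_tray [ 0.643 -0.17   0.008] 0.8 [326. 179.]
top shallow_tray_lip [ 0.64  -0.17   0.006] 0.93 [
[... 196 characters left out ...]
. 169.]
{'time_s': 1.0, 'q': array([-1.50128380e+00,  1.80779988e-01,  1.60704089e+00, -1.40432921e-05,
        1.35380902e+00, -2.06298384e-01]), 'dq': array([ 0.00023084,  0.00239914, -0.00069867,  0.00182499,  0.00092542,
        0.00038136]), 'joint_efforts': array([ 1.13429644e-03, -4.44849014e+01, -3.51681519e+01, -1.89358052e-04,
        7.89933474e-04,  4.26118703e-06]), 'eef_pos': array([ 0.15660143, -0.553256  ,  0.25627993]), 'eef_rot': array([-1.90460555e-05,  9.90505895e-01,  1.37470257e-01, -5.56838168e-06]), 'wrist_force': array([ 0.07263264,  0.82303323, -0.24504368]), 'torque': array([ 0.00106498, -0.01275353,  0.03324125]), 'grasp_force': 0.0, 'opening': 1.0063195165284509}
```

View pics/top0.png

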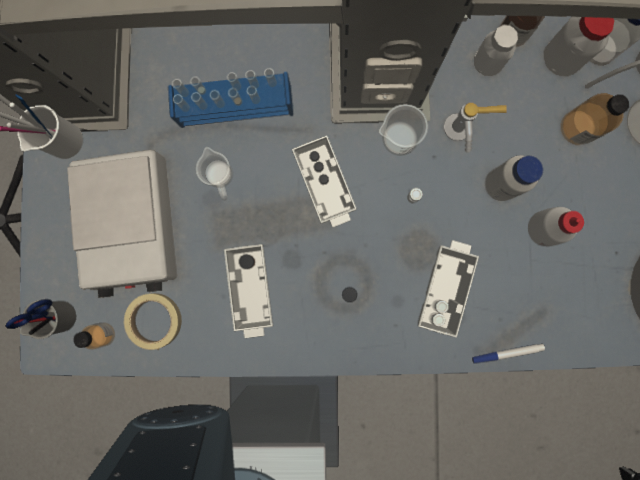

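View pics/scene0.png

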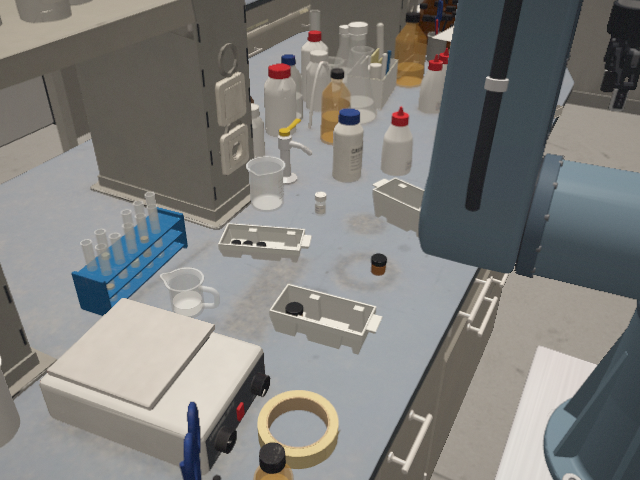

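The top view shows the deep tray centred at (449,290), lip up. The middle tray is at (249,288) with its lip down, and the shallow tray at (324,181), also lip down. The vial is at (415,195) and the pot at (350,294). The scene view agrees, so I'll fit tray outlines in the top picture.

```bash
cat > fit.py <<'E'
from h import *
from scipy.optimize import minimize
def pts(p,H,z0):
    x,y,a=p; c,s=np.cos(a),np.sin(a)
    f=lambda L:[(x+c*u-s*v,y+s*u+c*v,z0+w) for u,v,w in L]
    box=f([(u*73,v*34.5,H) for u in(-1,1) for v in(-1,1)]+[(u*67,v*28.5,0) for u in(-1,1) for v in(-1,1)])
    lip=f([(u,v*18,w) for u in(70,88) for v in(-1,1) for w in(H,H-2)])
    return np.array(box),np.array(lip)
def fit_tray(c,H,x,y,a,z0=0.,S=4,win=75):
    """silhouette fit; x,y in m, a = heading of the lip; H,z0 in mm"""
    u0=proj(c,[x,y,(z0+H)/1e3])[0]; o=np.round(u0-win).astype(int).clip(0); im=c["frame"][o[1]:o[1]+2*win,o[0]:o[0]+2*win]
    im=cv2.resize(im,None,fx=S,fy=S,interpolation=cv2.INTER_CUBIC).astype(int)
    m=((im[...,0]-im[...,2]>-4)&(im[...,0]>115)).astype(np.uint8)
    cs,_=cv2.findContours(m,cv2.RETR_EXTERNAL,cv2.CHAIN_APPROX_NONE)
    ctr=np.array([im.shape[1],im.shape[0]])/2
    k=max((k for k in cs),key=lambda k:cv2.contourArea(k)*(cv2.pointPolygonTest(k,tuple(ctr),True)>-60))
    m=cv2.drawContours(np.zeros_like(m),[k],-1,1,-1)
    def ren(p):
        r=np.zeros_like(m)
        for P in pts(p,H,z0):
            q=((proj(c,P/1e3)-o+.5)*S-.5)
            cv2.fillConvexPoly(r,cv2.convexHull((q*16).round().astype(np.int32)),1,shift=4)
        return r
    cost=lambda p:float((ren(p)!=m).sum())
    p0=np.array([x*1e3,y*1e3,a])
    best=None
    for i in range(3):
        s=minimize(cost,p0,method="Nelder-Mead",options=dict(initial_simplex=p0+np.array([[0,0,0],[8,0,.05],[-4,7,-.05],[-4,-7,.1]])/(i+1),xatol=.02,fatol=1)); p0=s.x
    v=im.astype(np.uint8)[:,:,::-1].copy(); e,_=cv2.findContours(ren(p0),cv2.RETR_EXTERNAL,cv2.CHAIN_APPROX_NONE); cv2.drawContours(v,e,-1,(0,0,255),1); cv2.drawContours(v,[k],-1,(0,255,0),1)
    return p0,s.fun/m.sum(),v
E
python3 - <<'E'
from fit import *
c=shot("top"); V=[]
for n,H,x,y,a in (("deep",62,.44,-.394,-14),("middle",46,.44,-.03,-175),("shallow",32,.643,-.17,-157)):
    p,e,v=fit_tray(c,H,x,y,np.radians(a)); print(n,p[:2].round(1),np.degrees(p[2]).round(2),"err",round(e,3)); V.append(v[80:520,150:410] if 0 else cv2.resize(v,(264,264),interpolation=cv2.INTER_AREA) if 0 else v[100:500,165:430])
cv2.imwrite("pics/fit.png",np.hstack(V))
hs=cv2.cvtColor(c["frame"],cv2.COLOR_RGB2HSV)
for n,u,z,f in (("vial",(415,195),.045,lambda q:q.min(2)>150),("pot",(350,294),.03,lambda q:q.max(2)<70)):
    w=c["frame"][u[1]-12:u[1]+13,u[0]-12:u[0]+13]; ys,xs=np.nonzero(f(w)); k=(xs.mean()+u[0]-12,ys.mean()+u[1]-12)
    print(n,len(xs),np.round(k,1),at_z(c,k,z).round(4), "eqdia mm",(np.sqrt(len(xs)*4/np.pi)/c["mtx"][0][0]*0.98*1e3).round(1))
E
```

```text
deep [ 433.6 -382.5] -16.98 err 0.046
middle [447.1 -28.5] -173.33 err 0.066
shallow [ 640.7 -167. ] -159.0 err 0.116
vial 115 [415.8 193.6] [ 0.6078 -0.3313  0.045 ] eqdia mm 21.5
pot 168 [349.2 294.4] [ 0.4305 -0.2091  0.03  ] eqdia mm 26.0
```

View pics/fit.png

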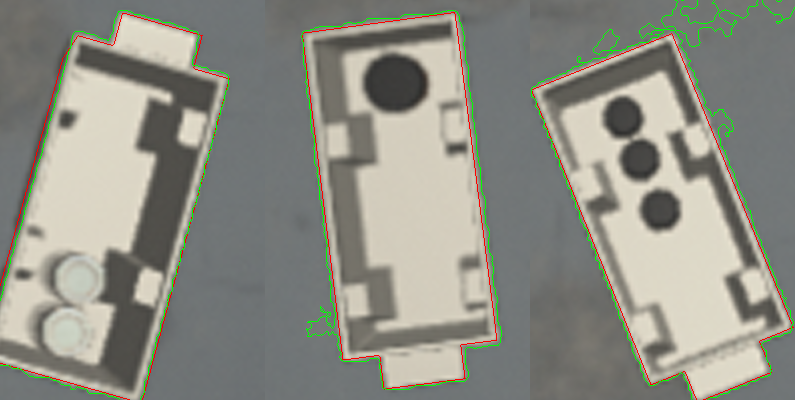

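The three outlines fit well; the small contour noise in the figure comes from the table. The deep tray sits at (433.6,-382.5) mm heading -17°. Next I'll go to the vial.

```bash
python3 -c "
from h import *
plan([.607,-.330,.13],np.radians(-17))
plan([.607,-.330,.041])"
```

```text
shift,turns [array([ 0.4942, -0.0922,  0.1263]), array([ 0.    ,  0.    , -0.9983]), array([ 0.0000e+00, -1.0000e-04,  2.1433e+00])] q6 -0.206
shift,turns [array([ 0.4942, -0.0922,  0.2153])] q6 -0.206
```

```bash
python3 -m jog '[0.494,-0.092,0.06,0,0,-0.998,0.4, 0.494,-0.092,0.06,0,0,-0.998,0.4, 0.494,-0.092,0.06,0,0,-0.998,0.4, 0.494,-0.092,0.06,0,0,-0.998,0.4, 0.494,-0.092,0.06,0,0,-0.998,0.4, 0.494,-0.092,0.06,0,0,-0.998,0.4, 0.494,-0.092,0.06,0,0,-0.998,0.4, 0.494,-0.092,0.06,0,0,-0.998,0.4, 0.494,-0.092,0.06,0,0,-0.998,0.4, 0.494,-0.092,0.126,0,0,-0.998,0.4, 0.494,-0.092,0.126,0,0,-0.998,0.4]'; python3 - <<'E'
from h import *
plan([.607,-.330,.041],np.radians(-17))
c=shot("scene"); w=proj(c,[.607,-.33,.05])[0].astype(int); cv2.imwrite("pics/a.png",cv2.resize(c["frame"][w[1]-90:w[1]+60,max(w[0]-100,0):w[0]+100,::-1],None,fx=3,fy=3))
E
```

```text
time_s: 2.42
eef_pos: [0.6032, -0.3281, 0.1246]
eef_rot: [-0.005, 0.804, 0.595, -0.002]
wrist_force: [-0.2, 0.3, -0.0]
opening: 0.599
grasp_force: 0.0
shift,turns [array([-0.001 ,  0.0051,  0.0835]), array([-0.0107, -0.0038, -0.0006]), array([-0.0059,  0.0168,  3.1409])] q6 -0.373
```

View pics/a.png

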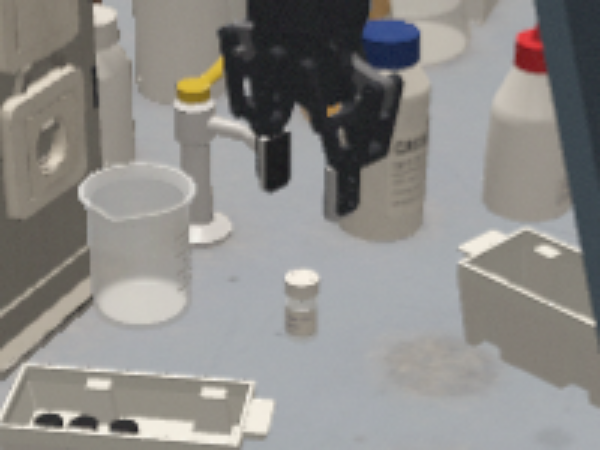

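The fingers, at (275,160) and (340,190), straddle the line above the vial at (300,300) and stay clear of the beaker. I'll go down and grip.

```bash
python3 -m jog '[0,0,0.05,0,0,0,0.4, 0,0,0.089,0,0,0,0.4, 0,0,0.089,0,0,0,0.4, 0,0,0.089,0,0,0,0.4, 0,0,0.089,0,0,0,1, 0,0,0.089,0,0,0,1, 0,0,0.089,0,0,0,1, 0,0,0.089,0,0,0,1, 0,0,0.089,0,0,0,1, 0,0,0.089,0,0,0,1]'; python3 -c "
from h import *
plan([.4566,-.3895,.15],np.radians(-17))"
```

```text
time_s: 3.72
eef_pos: [0.6081, -0.3312, 0.0442]
eef_rot: [0.002, 0.804, 0.595, 0.0]
wrist_force: [-1.9, -0.3, 7.9]
opening: 0.219
grasp_force: 58.6
shift,turns [array([-0.1002, -0.1275, -0.1061]), array([ 0.0032,  0.0015, -0.0001]), array([ 2.4000e-03, -5.1000e-03,  3.1415e+00])] q6 -0.373
```

```bash
python3 -m jog '[0,0,-0.06,0,0,0,1, 0,0,-0.109,0,0,0,1, -0.05,-0.06,-0.109,0,0,0,1, -0.101,-0.126,-0.109,0,0,0,1, -0.101,-0.126,-0.109,0,0,0,1, -0.101,-0.126,-0.109,0,0,0,1, -0.101,-0.126,-0.109,0,0,0,1, -0.101,-0.126,-0.109,0,0,0,1]'; python3 - <<'E'
from h import *
plan([.4566,-.3895,.15],np.radians(-17))
c=shot("scene"); w=proj(c,[.457,-.39,.10])[0].astype(int); cv2.imwrite("pics/b.png",cv2.resize(c["frame"][w[1]-75:w[1]+75,w[0]-100:w[0]+100,::-1],None,fx=3,fy=3)); print(w)
t=shot("top"); w=proj(t,[.457,-.39,.10])[0].astype(int); cv2.imwrite("pics/b2.png",cv2.resize(t["frame"][w[1]-75:w[1]+75,w[0]-100:w[0]+100,::-1],None,fx=3,fy=3)); print(w)
for k in (c,t): print([ (np.round(d["xyz"],3),round(d["confidence"],2)) for d in spot_in(k,"vial")])
E
```

```text
time_s: 4.72
eef_pos: [0.458, -0.3896, 0.1506]
eef_rot: [0.0, 0.804, 0.595, 0.0]
wrist_force: [-0.7, -0.4, -0.2]
opening: 0.22
grasp_force: 59.1
shift,turns [array([-0.0003, -0.0013,  0.0006]), array([0.0007, 0.0002, 0.0011]), array([-4.0000e-04,  1.1000e-03, -3.1405e+00])] q6 -0.607
[405 173]
[457 277]
[(array([ 0.461, -0.38 ,  0.123]), 0.72), (array([ 0.463, -0.37 ,  0.041]), 0.42)]
[]
```

View pics/b.png

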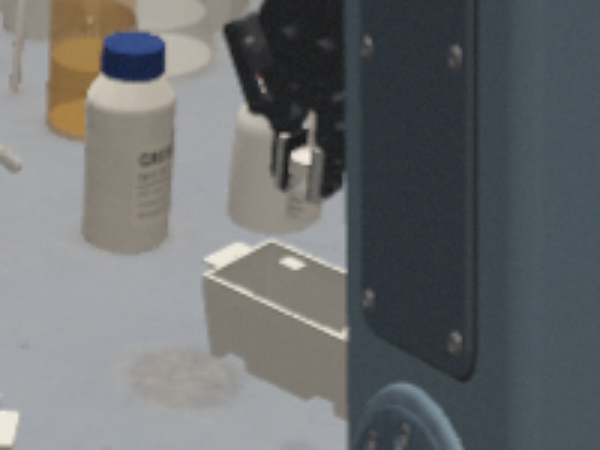

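The vial hangs upright in the jaws, cap at (300,155), above the deep tray's free end. I'll lower it, open partly and back out.

```bash
python3 -m jog '[0,-0.001,0.05,0,0,0,1, 0,-0.001,0.085,0,0,0,1, 0,-0.001,0.1,0,0,0,1, 0,-0.001,0.102,0,0,0,1, 0,-0.001,0.102,0,0,0,1, 0,-0.001,0.102,0,0,0,1]'; python3 -m jog '[0,0,0,0,0,0,0.58, 0,0,0,0,0,0,0.58, 0,0,0,0,0,0,0.58, 0,0,0,0,0,0,0.58, 0,0,-0.03,0,0,0,0.58, 0,0,-0.07,0,0,0,0.58, 0,0,-0.12,0,0,0,0.4, 0,0,-0.12,0,0,0,0.4, 0,0,-0.12,0,0,0,0.2, 0,0,-0.12,0,0,0,0.2]'; python3 - <<'E'
from h import *
# pot pick: tool y along final tray heading
plan([.4305,-.2091,.13],np.radians(-17))
plan([.447,-.0285,.13],np.radians(-173.3+90))
E
```

```text
time_s: 5.68
eef_pos: [0.4565, -0.3903, 0.0495]
eef_rot: [0.001, 0.804, 0.595, 0.0]
wrist_force: [-1.3, -0.0, -0.7]
opening: 0.218
grasp_force: 59.1
time_s: 6.92
eef_pos: [0.4551, -0.3888, 0.1665]
eef_rot: [-0.002, 0.804, 0.595, -0.0]
wrist_force: [-0.0, 0.2, 0.2]
opening: 0.8
grasp_force: 0.0
shift,turns [array([ 0.1645, -0.0761,  0.037 ]), array([-0.0026, -0.0018, -0.0004]), array([-2.9000e-03,  4.1000e-03,  3.1412e+00])] q6 -0.608
shift,turns [array([ 0.342 , -0.1132,  0.0374]), array([-3.4000e-03, -1.0000e-04,  1.1568e+00]), array([ 1.0000e-04, -3.8000e-03, -1.9848e+00])] q6 -0.608
```

```bash
python3 -m jog '[0.342,-0.114,0.038,0,0,1.157,0, 0.342,-0.114,0.038,0,0,1.157,0, 0.342,-0.114,0.038,0,0,1.157,0, 0.342,-0.114,0.038,0,0,1.157,0, 0.342,-0.114,0.038,0,0,1.157,0, 0.342,-0.114,0.038,0,0,1.157,0, 0.342,-0.114,0.038,0,0,1.157,0, 0.342,-0.114,0.038,0,0,1.157,0, 0.342,-0.114,0.038,0,0,1.157,0, 0.342,-0.114,0.038,0,0,1.157,0]'; python3 - <<'E'
from fit import *
plan([.447,-.0285,.042],np.radians(-173.3+90))
t=shot("top")
p,e,v=fit_tray(t,62,.434,-.382,np.radians(-17)); print("deep",p[:2].round(1),np.degrees(p[2]).round(2),round(e,3))
print([(np.round(d["xyz"],3),round(d["confidence"],2)) for d in spot_in(t,"vial")])
s=shot("scene"); w=proj(s,[.447,-.03,.06])[0].astype(int)
cv2.imwrite("pics/c.png",np.hstack([cv2.resize(v[90:490,160:440],(315,450)),cv2.resize(s["frame"][w[1]-90:w[1]+60,w[0]-75:w[0]+75,::-1],(450,450))]))
E
```

```text
time_s: 8.18
eef_pos: [0.447, -0.0301, 0.1302]
eef_rot: [-0.0, 0.998, 0.058, -0.0]
wrist_force: [-0.8, -0.7, -0.7]
opening: 0.994
grasp_force: 0.0
shift,turns [array([ 0.0002, -0.0016,  0.0882]), array([-0.    ,  0.0002, -0.0006]), array([3.000e-04, 0.000e+00, 3.141e+00])] q6 1.121
deep [ 434.1 -382.8] -16.93 0.167
[(array([ 0.455, -0.384,  0.048]), 0.69)]
```

View pics/c.png

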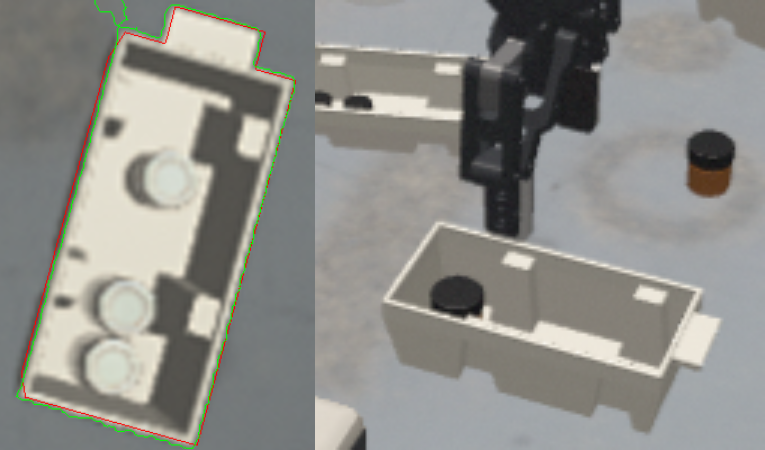

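The vial stands upright in the deep tray at (168,178) and the tray hasn't moved. The open jaws sit over the middle tray, so I'll grip it and lift.

```bash
python3 -m jog '[0,-0.001,0.05,0,0,0,0, 0,-0.001,0.088,0,0,0,0, 0,-0.001,0.088,0,0,0,0, 0,-0.001,0.088,0,0,0,0]'; python3 -m jog '[0,0,0,0,0,0,0.4, 0,0,0,0,0,0,0.4, 0,0,0,0,0,0,0.4, 0,0,0,0,0,0,0.4, 0,0,0,0,0,0,0.4]'; python3 -c "
from h import *
o=get_obs();print(o['opening'],o['grasp_force'])
plan([.434,-.3825,.19],np.radians(-17-90))"
```

```text
time_s: 8.82
eef_pos: [0.4477, -0.0287, 0.0434]
eef_rot: [0.0, 0.998, 0.058, 0.001]
wrist_force: [-0.3, -0.8, -0.3]
opening: 0.997
grasp_force: 0.0
time_s: 9.45
eef_pos: [0.4485, -0.0289, 0.0445]
eef_rot: [0.001, 0.998, 0.058, 0.002]
wrist_force: [-2.6, 0.0, 6.9]
opening: 0.792
grasp_force: 67.3
0.7924558992614854 67.26347129791975
shift,turns [array([-0.0552,  0.3497, -0.145 ]), array([ 0.0012, -0.0039,  0.4137]), array([ 5.3000e-03,  1.7000e-03, -2.7279e+00])] q6 1.125
```

```bash
python3 -m jog '[0,0,-0.05,0,0,0,0.4, 0,0,-0.1,0,0,0,0.4, 0,0,-0.147,0,0,0,0.4, -0.027,0.12,-0.147,0,0,0.2,0.4, -0.04,0.17,-0.147,0,0,0.3,0.4, -0.05,0.22,-0.147,0,0,0.35,0.4, -0.054,0.28,-0.147,0,0,0.414,0.4, -0.054,0.35,-0.147,0,0,0.414,0.4, -0.054,0.35,-0.147,0,0,0.414,0.4, -0.054,0.35,-0.147,0,0,0.414,0.4, -0.054,0.35,-0.147,0,0,0.414,0.4, -0.054,0.35,-0.147,0,0,0.414,0.4]'; python3 - <<'E'
from h import *
plan([.434,-.3825,.19],np.radians(-17-90))
t=shot("top"); w=proj(t,[.434,-.38,.15])[0].astype(int)
s=shot("scene"); v=proj(s,[.434,-.38,.15])[0].astype(int); print(w,v)
cv2.imwrite("pics/d.png",np.hstack([cv2.resize(k["frame"][a[1]-75:a[1]+75,a[0]-65:a[0]+65,::-1],(390,450)) for k,a in((t,w),(s,v))]))
E
```

```text
time_s: 10.95
eef_pos: [0.4341, -0.3808, 0.1896]
eef_rot: [-0.0, 0.989, -0.147, -0.0]
wrist_force: [-0.6, 0.4, -2.9]
opening: 0.795
grasp_force: 70.7
shift,turns [array([ 0.0004,  0.0016, -0.0004]), array([-0.0003,  0.0001,  0.0007]), array([-1.0000e-04, -4.0000e-04, -3.1408e+00])] q6 0.941
[458 292] [418 154]
```

View pics/d.png

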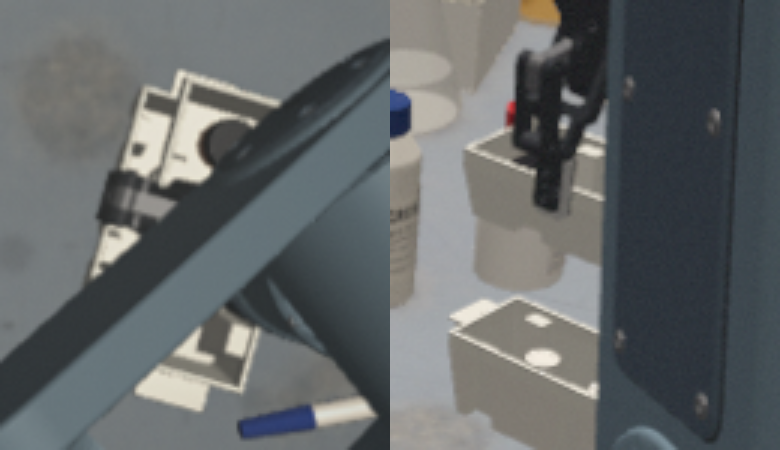

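The held tray (rim from (182,72) down to the lip at (137–205,400)) hangs level above the deep tray with the lips opposite. Next I'll compare its corners with the prediction.

```bash
python3 - <<'E'
from fit import *
t=shot("top"); p,r,o=tool()
P=np.vstack([pts((p[0]*1e3,p[1]*1e3,np.radians(163)),46,p[2]*1e3-43.4)[i] for i in (0,1)])/1e3
D=pts((434,-382.5,np.radians(-17)),62,0)[0]/1e3
f=lambda X:((proj(t,X)-[458-65,292-75]+.5)*3-.5).round()
print("held rim",f(P[:4]).tolist(),"lip",f(P[8:]).tolist()[::2],"deep",f(D[:4]).tolist())
E
```

```text
held rim [[191.0, 71.0], [322.0, 109.0], [114.0, 352.0], [246.0, 389.0]] lip [[147.0, 355.0], [216.0, 375.0], [138.0, 390.0], [207.0, 410.0]] deep [[193.0, 361.0], [79.0, 329.0], [259.0, 118.0], [146.0, 86.0]]
```

```bash
cat > ov.py <<'E'
from fit import *
def ov(c,trays,ctr,half,S,path):
    w=proj(c,ctr)[0].round().astype(int); o=w-half
    v=cv2.resize(c["frame"][o[1]:o[1]+2*half[1],o[0]:o[0]+2*half[0],::-1],None,fx=S,fy=S,interpolation=cv2.INTER_CUBIC)
    for p,H,z,col in trays:
        b,l=pts(p,H,z)
        for P in (b[[0,1,3,2]],l[[0,2,6,4]]):
            cv2.polylines(v,[(((proj(c,P/1e3)-o+.5)*S-.5)*16).round().astype(np.int32)],True,col,1,cv2.LINE_AA,4)
    cv2.imwrite(path,v)
E
python3 - <<'E'
from ov import *
t=shot("top"); p,r,o=tool()
ov(t,[((p[0]*1e3,p[1]*1e3,np.radians(163)),46,p[2]*1e3-43.4,(0,0,255)),((434,-382.5,np.radians(-17)),62,0,(0,255,0))],[.434,-.38,.15],np.array([55,62]),4.8,"pics/e.png")
E
```

```text
(no output)
```

View pics/e.png

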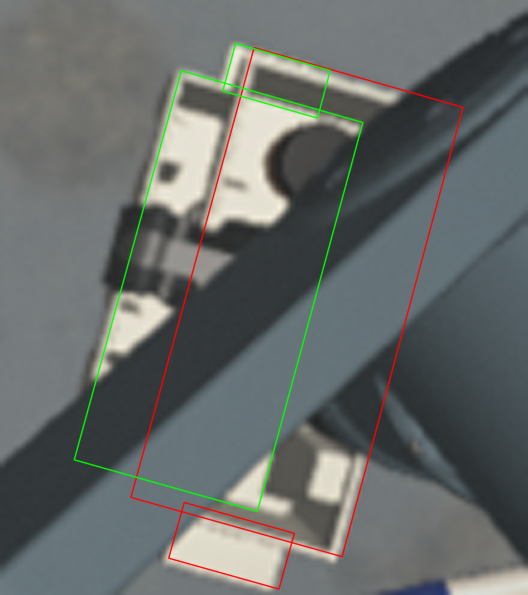

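Red is the prediction, and the held rim appears about 10 px (3 mm) left of it at (236,44) and (335,560). I'll shift a little, lower to just above the mouth and compare again there.

```bash
python3 -m jog '[0,0.002,0.04,0,0,0,0.4, 0,0.002,0.07,0,0,0,0.4, 0,0.002,0.073,0,0,0,0.4, 0,0.002,0.073,0,0,0,0.4]'; python3 - <<'E'
from ov import *
p,r,o=tool(); print(p,o["wrist_force"])
T=[((p[0]*1e3,p[1]*1e3,np.radians(163)),46,p[2]*1e3-43.4,(0,0,255)),((434,-382.5,np.radians(-17)),62,0,(0,255,0))]
ov(shot("top"),T,[.434,-.38,.09],np.array([50,62]),4.8,"pics/f1.png")
ov(shot("scene"),T,[.46,-.37,.09],np.array([60,62]),4.8,"pics/f2.png")
a,b=[cv2.imread(f"pics/f{i}.png") for i in(1,2)]; f=np.hstack([a,b]); f=cv2.resize(f,None,fx=790/f.shape[1],fy=790/f.shape[1],interpolation=cv2.INTER_AREA);print(f.shape); cv2.imwrite("pics/f.png",f)
E
```

```text
time_s: 11.65
eef_pos: [0.4339, -0.3843, 0.1172]
eef_rot: [0.0, 0.989, -0.148, 0.0]
wrist_force: [0.6, -0.4, -2.2]
opening: 0.793
grasp_force: 70.6
[ 0.43387573 -0.38432142  0.1171672 ] [ 0.61844034 -0.36261837 -2.23491114]
(445, 790, 3)
```

View pics/f.png

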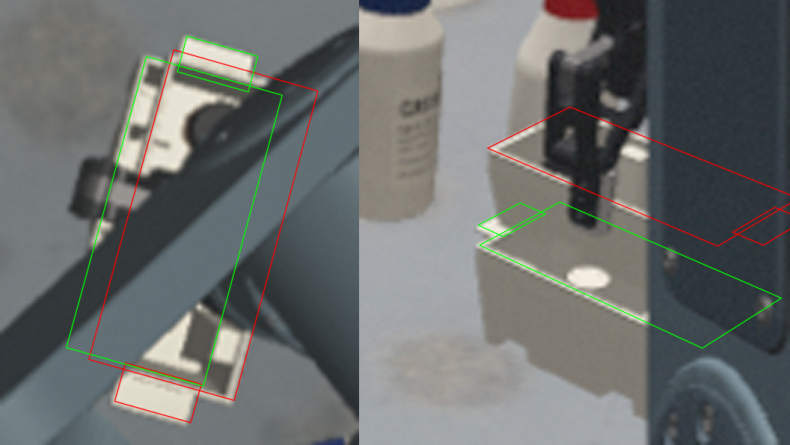

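Both outlines now agree to within about 2 mm in both views: held tray corner at (172,52) in the top half and (488,148) in the scene half. I'll shift 1 mm back and lower.

```bash
python3 -m jog '[0.001,-0.001,0.008,0,0,0,0.4, 0.001,-0.001,0.012,0,0,0,0.4, 0.001,-0.001,0.016,0,0,0,0.4, 0.001,-0.001,0.019,0,0,0,0.4, 0.001,-0.001,0.019,0,0,0,0.4, 0.001,-0.001,0.019,0,0,0,0.4]'
```

```text
time_s: 12.5
eef_pos: [0.4346, -0.3834, 0.0995]
eef_rot: [-0.0, 0.989, -0.148, -0.0]
wrist_force: [-6.9, 7.7, 16.5]
opening: 0.789
grasp_force: 73.0
```

```bash
python3 -m jog '[0,0,-0.001,0,0,0,0.12, 0,0,-0.001,0,0,0,0.12, 0,0,-0.001,0,0,0,0, 0,0,-0.001,0,0,0,0, 0,0,-0.04,0,0,0,0, 0,0,-0.09,0,0,0,0, 0,0,-0.09,0,0,0,0, 0,0,-0.09,0,0,0,0]';  python3 - <<'E'
from h import *
plan([.4305,-.2091,.17],np.radians(-17))
plan([.4305,-.2091,.13],np.radians(-17))
E
```

```text
time_s: 13.5
eef_pos: [0.4345, -0.3832, 0.1869]
eef_rot: [-0.0, 0.989, -0.148, -0.0]
wrist_force: [-0.7, 0.3, -1.5]
opening: 1.001
grasp_force: 0.0
shift,turns [array([-0.0548, -0.1653,  0.0169]), array([-4.0000e-04,  1.0000e-04, -1.5713e+00]), array([1.0000e-04, 4.0000e-04, 1.5703e+00])] q6 0.94
shift,turns [array([-0.0548, -0.1653,  0.0569]), array([-4.0000e-04,  1.0000e-04, -1.5713e+00]), array([1.0000e-04, 4.0000e-04, 1.5703e+00])] q6 0.94
```

```bash
python3 -m jog '[-0.055,-0.165,0.018,0,0,-1.571,0.3, -0.055,-0.165,0.018,0,0,-1.571,0.3, -0.055,-0.165,0.018,0,0,-1.571,0.3, -0.055,-0.165,0.018,0,0,-1.571,0.3, -0.055,-0.165,0.018,0,0,-1.571,0.3, -0.055,-0.165,0.018,0,0,-1.571,0.3, -0.055,-0.165,0.018,0,0,-1.571,0.3, -0.055,-0.165,0.018,0,0,-1.571,0.3, -0.055,-0.165,0.058,0,0,-1.571,0.3, -0.055,-0.165,0.058,0,0,-1.571,0.3, -0.055,-0.165,0.058,0,0,-1.571,0.3]'; python3 - <<'E'
from ov import *
plan([.4305,-.2091,.03],np.radians(-17))
t=shot("top"); s=shot("scene")
p,e,_=fit_tray(t,46,.434,-.382,np.radians(163),z0=55); print("mid",p[:2].round(1),np.degrees(p[2]).round(2),round(e,3))
T=[(p,46,55,(0,0,255)),((434,-382.5,np.radians(-17)),62,0,(0,255,0))]
ov(t,T,[.434,-.38,.09],np.array([50,50]),4,"pics/g1.png")
ov(s,T,[.434,-.38,.06],np.array([50,50]),4,"pics/g2.png")
cv2.imwrite("pics/g.png",np.hstack([cv2.imread(f"pics/g{i}.png") for i in(1,2)]))
E
```

```text
time_s: 14.88
eef_pos: [0.4301, -0.2093, 0.1292]
eef_rot: [-0.001, 0.804, 0.594, -0.0]
wrist_force: [0.1, -0.9, 0.8]
opening: 0.704
grasp_force: 0.0
shift,turns [array([0.0003, 0.0004, 0.0992]), array([-0.0014, -0.0006, -0.0018]), array([-9.0000e-04,  2.2000e-03,  3.1398e+00])] q6 -0.403
mid [ 432.2 -382.3] 162.99 0.127
```

View pics/g.png

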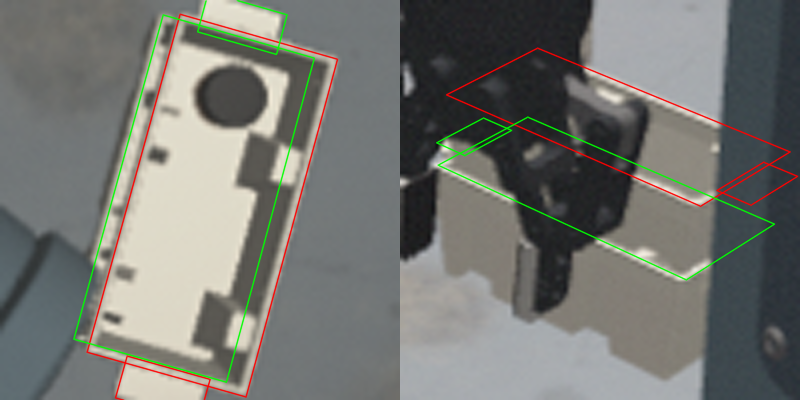

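The middle tray is nested lip-opposite. Its rim corner in the scene half, at (703,205), lies where a seated tray's should, and its fixed pot is at (232,96) in the top half. Now the loose pot.

```bash
python3 -m jog '[0,0,0.05,0,0,0,0.3, 0,0,0.097,0,0,0,0.3, 0,0,0.097,0,0,0,0.3, 0,0,0.097,0,0,0,0.3, 0,0,0.097,0,0,0,1, 0,0,0.097,0,0,0,1, 0,0,0.097,0,0,0,1, 0,0,0.097,0,0,0,1, 0,0,0.097,0,0,0,1, 0,0,0.097,0,0,0,1]'; python3 - <<'E'
from h import *
h=np.radians(163); c=np.array([433.5,-383]); t=c+20*np.array([np.cos(h),np.sin(h)]); print(t)
plan([t[0]/1e3,t[1]/1e3,.17],np.radians(-17))
E
```

```text
time_s: 16.23
eef_pos: [0.4316, -0.2106, 0.0345]
eef_rot: [0.002, 0.804, 0.595, 0.0]
wrist_force: [-2.3, 2.3, 10.6]
opening: 0.292
grasp_force: 58.2
[ 414.37390488 -377.15256591]
shift,turns [array([-0.1646,  0.0326, -0.1352]), array([ 0.0031,  0.0014, -0.0002]), array([ 2.2000e-03, -4.9000e-03,  3.1414e+00])] q6 -0.405
```

```bash
python3 -m jog '[0,0,-0.06,0,0,0,1, 0,0,-0.12,0,0,0,1, -0.05,0.01,-0.138,0,0,0,1, -0.11,0.02,-0.138,0,0,0,1, -0.165,0.033,-0.138,0,0,0,1, -0.165,0.033,-0.138,0,0,0,1, -0.165,0.033,-0.138,0,0,0,1, -0.165,0.033,-0.138,0,0,0,1, -0.165,0.033,-0.138,0,0,0,1]'; python3 - <<'E'
from h import *
plan([.4144,-.3772,.0935],np.radians(-17))
c=shot("scene"); w=proj(c,[.414,-.377,.12])[0].astype(int); cv2.imwrite("pics/i.png",cv2.resize(c["frame"][w[1]-60:w[1]+60,w[0]-80:w[0]+80,::-1],None,fx=3,fy=3))
print([(np.round(d["xyz"],3),round(d["confidence"],2)) for d in spot_in(c,"pot")], get_obs()["opening"])
E
```

```text
time_s: 17.35
eef_pos: [0.414, -0.3759, 0.1705]
eef_rot: [-0.0, 0.803, 0.595, 0.0]
wrist_force: [-0.3, -0.1, -0.4]
opening: 0.3
grasp_force: 59.3
shift,turns [array([-0.0012,  0.0008,  0.077 ]), array([ 0.    , -0.    ,  0.0012]), array([ 1.0000e-04,  0.0000e+00, -3.1404e+00])] q6 -0.654
[] 0.29884585739932673
```

View pics/i.png

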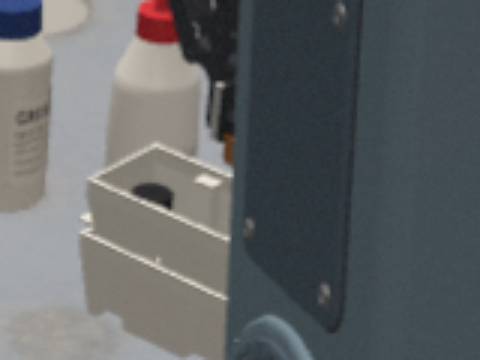

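The middle tray sits level on the deep one (seam at (157,262)), and the pot is in the jaws at (230,150). I'll lower it in.

```bash
python3 -m jog '[-0.001,0.001,0.04,0,0,0,1, -0.001,0.001,0.06,0,0,0,1, -0.001,0.001,0.072,0,0,0,1, -0.001,0.001,0.077,0,0,0,1, -0.001,0.001,0.077,0,0,0,1, -0.001,0.001,0.077,0,0,0,1]'; python3 -m jog '[0,0,0,0,0,0,0.52, 0,0,0,0,0,0,0.52, 0,0,0,0,0,0,0.52, 0,0,0,0,0,0,0.52, 0,0,-0.03,0,0,0,0.52, 0,0,-0.06,0,0,0,0.52, 0,0,-0.12,0,0,0,0.2, 0,0,-0.12,0,0,0,0, 0,0,-0.12,0,0,0,0]'; python3 -c "
from h import *
plan([.6407,-.167,.13],np.radians(-159+90))"
```

```text
time_s: 18.2
eef_pos: [0.4147, -0.3788, 0.0942]
eef_rot: [0.001, 0.804, 0.595, -0.0]
wrist_force: [-0.2, -0.4, -1.0]
opening: 0.299
grasp_force: 59.3
time_s: 19.32
eef_pos: [0.4142, -0.3781, 0.2132]
eef_rot: [0.0, 0.804, 0.595, -0.0]
wrist_force: [-0.8, -0.4, -1.5]
opening: 0.999
grasp_force: 0.0
shift,turns [array([0.2681, 0.1548, 0.0832]), array([2.000e-04, 0.000e+00, 9.073e-01]), array([-1.0000e-04,  3.0000e-04, -2.2343e+00])] q6 -0.654
```

```bash
python3 -m jog '[0.268,0.154,0.04,0,0,0.907,0, 0.268,0.154,0.04,0,0,0.907,0, 0.268,0.154,0.04,0,0,0.907,0, 0.268,0.154,0.04,0,0,0.907,0, 0.268,0.154,0.04,0,0,0.907,0, 0.268,0.154,0.04,0,0,0.907,0, 0.268,0.154,0.04,0,0,0.907,0, 0.268,0.154,0.083,0,0,0.907,0, 0.268,0.154,0.083,0,0,0.907,0, 0.268,0.154,0.083,0,0,0.907,0]'; python3 - <<'E'
from ov import *
plan([.6407,-.167,.032],np.radians(-159+90))
t=shot("top"); s=shot("scene")
p,e,v1=fit_tray(t,46,.434,-.382,np.radians(163),z0=55); print("mid",p[:2].round(1),np.degrees(p[2]).round(2),round(e,3))
ov(t,[],[.44,-.35,.09],np.array([60,50]),4,"pics/j1.png")
ov(s,[((640.7,-167,np.radians(-159)),32,0,(0,0,255))],[.64,-.167,.05],np.array([40,50]),4,"pics/j2.png")
cv2.imwrite("pics/j.png",np.hstack([cv2.imread(f"pics/j{i}.png") for i in(1,2)]))
E
```

```text
time_s: 20.58
eef_pos: [0.6396, -0.168, 0.1308]
eef_rot: [-0.0, 0.983, 0.182, -0.0]
wrist_force: [0.2, 0.5, 0.5]
opening: 1.001
grasp_force: 0.0
shift,turns [array([ 0.0014, -0.0005,  0.0988]), array([-0.0002,  0.0003, -0.0007]), array([4.0000e-04, 3.0000e-04, 3.1409e+00])] q6 0.769
mid [ 432.8 -382.2] 162.9 0.391
```

View pics/j.png

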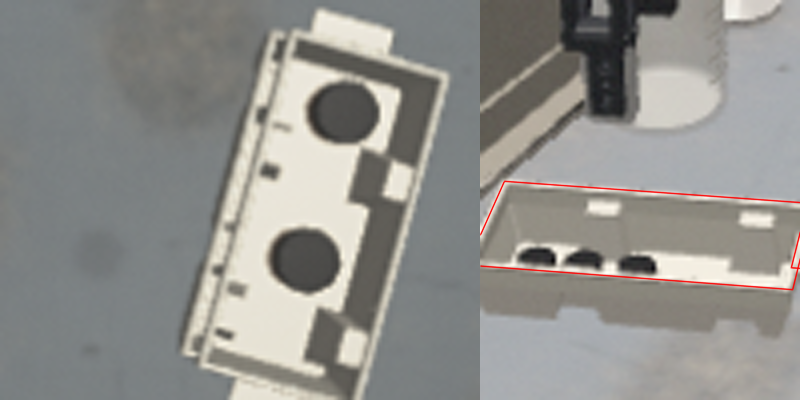

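The pot stands upright at (306,260) in the middle tray, which is nested with an even margin. The shallow tray's outline matches in the scene half too. Now I'll grip the shallow tray.

```bash
python3 -m jog '[0.001,0,0.05,0,0,0,0, 0.001,0,0.099,0,0,0,0, 0.001,0,0.099,0,0,0,0, 0.001,0,0.099,0,0,0,0]'; python3 -m jog '[0,0,0,0,0,0,0.4, 0,0,0,0,0,0,0.4, 0,0,0,0,0,0,0.4, 0,0,0,0,0,0,0.4, 0,0,0,0,0,0,0.4, 0,0,-0.06,0,0,0,0.4, 0,0,-0.12,0,0,0,0.4, 0,0,-0.17,0,0,0,0.4, 0,0,-0.17,0,0,0,0.4, 0,0,-0.17,0,0,0,0.4]';  python3 -c "
from h import *
plan([.4345,-.383,.2],np.radians(-17+90))"
```

```text
time_s: 21.18
eef_pos: [0.6425, -0.1675, 0.0339]
eef_rot: [0.001, 0.983, 0.182, 0.001]
wrist_force: [1.1, -0.4, 1.3]
opening: 0.998
grasp_force: 0.0
time_s: 22.42
eef_pos: [0.6407, -0.1665, 0.2017]
eef_rot: [0.0, 0.983, 0.182, 0.0]
wrist_force: [-0.5, -0.1, -2.5]
opening: 0.788
grasp_force: 68.9
shift,turns [array([-0.2701,  0.1281,  0.0017]), array([ 7.000e-04,  4.000e-04, -2.478e+00]), array([ 3.000e-04, -5.000e-04,  6.636e-01])] q6 0.771
```

```bash
python3 -m jog '[-0.06,0.03,0,0,0,0,0.4, -0.12,0.06,0,0,0,0,0.4, -0.17,0.09,0,0,0,-0.18,0.4, -0.22,0.11,0,0,0,-0.36,0.4, -0.27,0.128,0,0,0,-0.54,0.4, -0.27,0.128,0,0,0,-0.72,0.4, -0.27,0.128,0,0,0,-0.9,0.4, -0.27,0.128,0,0,0,-1.08,0.4, -0.27,0.128,0,0,0,-1.26,0.4, -0.27,0.128,0,0,0,-1.44,0.4, -0.27,0.128,0,0,0,-1.62,0.4, -0.27,0.128,0,0,0,-1.8,0.4, -0.27,0.128,0,0,0,-1.98,0.4, -0.27,0.128,0,0,0,-2.16,0.4, -0.27,0.128,0,0,0,-2.34,0.4, -0.27,0.128,0,0,0,-2.478,0.4, -0.27,0.128,0,0,0,-2.478,0.4, -0.27,0.128,0,0,0,-2.478,0.4, -0.27,0.128,0,0,0,-2.478,0.4]'; python3 -c "
from h import *
plan([.4345,-.383,.14],np.radians(-17+90))"
```

```text
time_s: 24.8
eef_pos: [0.4346, -0.3828, 0.2008]
eef_rot: [-0.0, 0.149, 0.989, 0.0]
wrist_force: [0.6, -0.4, -1.7]
opening: 0.789
grasp_force: 68.9
shift,turns [array([ 0.    , -0.0003,  0.0608]), array([ 0.0005, -0.0007, -0.0016]), array([-1.10e-03, -8.00e-04,  3.14e+00])] q6 -2.199
```

```bash
python3 -m jog '[0,0,0.035,0,0,0,0.4, 0,0,0.055,0,0,0,0.4, 0,0,0.058,0,0,0,0.4, 0,0,0.058,0,0,0,0.4]'; python3 - <<'E'
from ov import *
p,r,o=tool()
T=[((p[0]*1e3,p[1]*1e3,np.radians(-17)),32,p[2]*1e3-32,(0,0,255)),((433.5,-383,np.radians(163)),46,55,(0,255,0))]
ov(shot("top"),T,[.434,-.38,.12],np.array([50,62]),4.8,"pics/k1.png")
ov(shot("scene"),T,[.46,-.37,.12],np.array([60,62]),4.8,"pics/k2.png")
a,b=[cv2.imread(f"pics/k{i}.png") for i in(1,2)]; f=np.hstack([a,b]); f=cv2.resize(f,None,fx=798/f.shape[1],fy=798/f.shape[1],interpolation=cv2.INTER_AREA); cv2.imwrite("pics/k.png",f)
E
```

```text
time_s: 25.3
eef_pos: [0.435, -0.3833, 0.1438]
eef_rot: [0.0, 0.148, 0.989, -0.0]
wrist_force: [-0.0, -0.1, -1.5]
opening: 0.79
grasp_force: 68.8
```

View pics/k.png

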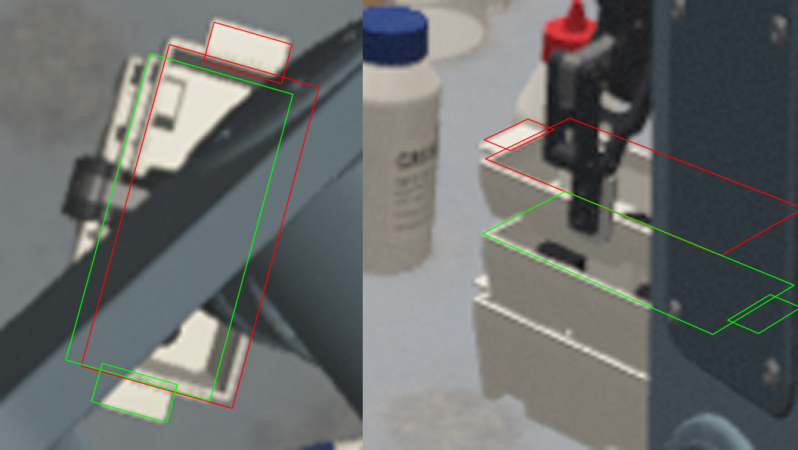

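The held tray's lip, at (290,45) in the top half, is over the middle tray's plain end. It shows about 1–2 mm far toward +x at (481,150) in the scene half, so I'll shift 1 mm and lower.

```bash
python3 -m jog '[0.001,0,0.006,0,0,0,0.4, 0.001,0,0.01,0,0,0,0.4, 0.001,0,0.014,0,0,0,0.4, 0.001,0,0.017,0,0,0,0.4, 0.001,0,0.017,0,0,0,0.4, 0.001,0,0.017,0,0,0,0.4]'
```

```text
time_s: 26.15
eef_pos: [0.4338, -0.3835, 0.1316]
eef_rot: [0.0, 0.148, 0.989, -0.001]
wrist_force: [-14.9, 12.7, 36.4]
opening: 0.79
grasp_force: 73.5
```

The tray stopped at 0.1316, about 3 mm high, and it is being pushed toward -x/+y. I'll relieve the load, shift that way and lower again.

```bash
python3 -m jog '[0,0,-0.008,0,0,0,0.4, 0.0015,0.0008,-0.008,0,0,0,0.4, 0.0015,0.0008,-0.008,0,0,0,0.4]'; python3 -m jog '[0,0,0.004,0,0,0,0.4, 0,0,0.006,0,0,0,0.4, 0,0,0.006,0,0,0,0.4, 0,0,0.006,0,0,0,0.4]'
```

```text
time_s: 26.52
eef_pos: [0.4323, -0.381, 0.1334]
eef_rot: [-0.0, 0.148, 0.989, 0.001]
wrist_force: [0.1, 0.6, -2.2]
opening: 0.793
grasp_force: 69.1
time_s: 27.02
eef_pos: [0.4326, -0.3814, 0.1296]
eef_rot: [-0.0, 0.148, 0.989, 0.0]
wrist_force: [-5.8, 5.7, 14.2]
opening: 0.79
grasp_force: 70.9
```

```bash
python3 -m jog '[0,0,-0.001,0,0,0,0.12, 0,0,-0.001,0,0,0,0.12, 0,0,-0.001,0,0,0,0, 0,0,-0.001,0,0,0,0, 0,0,-0.04,0,0,0,0, 0,0,-0.1,0,0,0,0, 0,0,-0.1,0,0,0,0]'; python3 -m jog '[-0.06,-0.03,-0.02,0,0,0,0, -0.12,-0.06,-0.02,0,0,0,0, -0.18,-0.09,-0.02,0,0,0,0, -0.22,-0.1,-0.02,0,0,0,0, -0.22,-0.1,-0.02,0,0,0,0]'; python3 - <<'E'
from ov import *
t=shot("top"); s=shot("scene")
T=[((433.5,-382,np.radians(-17)),32,94,(0,0,255)),((433.5,-383,np.radians(163)),46,55,(0,255,0)),((434,-382.5,np.radians(-17)),62,0,(255,255,0))]
ov(t,T,[.434,-.38,.12],np.array([45,62]),4.8,"pics/l1.png")
ov(s,T,[.434,-.38,.08],np.array([60,62]),4.8,"pics/l2.png")
a,b=[cv2.imread(f"pics/l{i}.png") for i in(1,2)]; f=np.hstack([a,b]); f=cv2.resize(f,None,fx=798/f.shape[1],fy=798/f.shape[1],interpolation=cv2.INTER_AREA); cv2.imwrite("pics/l.png",f)
E
```

```text
time_s: 27.9
eef_pos: [0.4347, -0.3841, 0.2342]
eef_rot: [0.004, 0.148, 0.989, -0.004]
wrist_force: [-0.4, -0.2, 0.1]
opening: 0.999
grasp_force: 0.0
time_s: 28.52
eef_pos: [0.6152, -0.5423, 0.2402]
eef_rot: [-0.003, 0.148, 0.989, 0.002]
wrist_force: [-1.1, -0.0, -0.2]
opening: 1.001
grasp_force: 0.0
```

View pics/l.png

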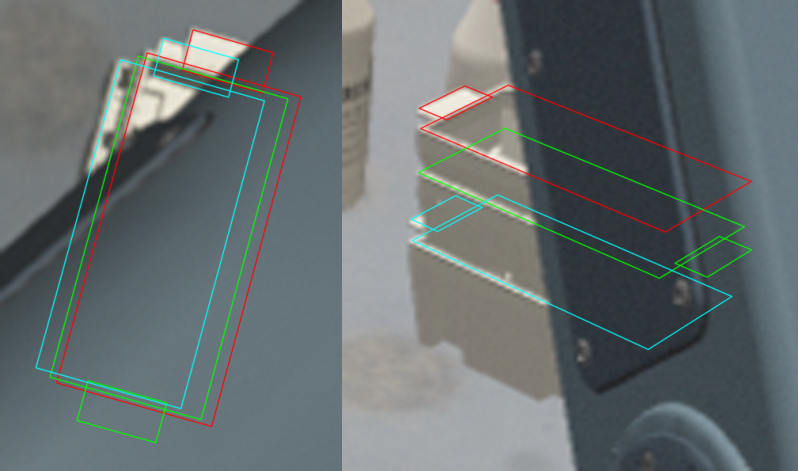

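From here the near ends match the seated outlines: lip at (455,100), rim corners at (420,128), (418,172) and (410,240). I'll move the arm aside and check the level numerically along the whole stack.

```bash
python3 -m jog '[0.13,0.42,-0.03,0,0,0,0, 0.13,0.42,-0.03,0,0,0,0, 0.13,0.42,-0.03,0,0,0,0, 0.13,0.42,-0.03,0,0,0,0, 0.13,0.42,-0.03,0,0,0,0, 0.13,0.42,-0.03,0,0,0,0, 0.13,0.42,-0.03,0,0,0,0, 0.13,0.42,-0.03,0,0,0,0, 0.13,0.42,-0.03,0,0,0,0, 0.13,0.42,-0.03,0,0,0,0]'; python3 - <<'E'
from ov import *
t=shot("top"); s=shot("scene"); cv2.imwrite("pics/m.png",s["frame"][:,:,::-1])
p,e,_=fit_tray(t,32,.434,-.382,np.radians(-17),z0=94); print("shallow",p[:2].round(1),np.degrees(p[2]).round(2),round(e,3))
# rim near-edge (+y long side) profile in the scene view: height of the bright rim line at stations along the tray
g=s["frame"].min(2).astype(float)
for n,H,z0,y0 in (("shallow",32,94,-382),("middle",46,55,-383),("deep",62,0,-382.5)):
    a=np.radians(-17); out=[]
    for u in (-62,-45,-30,-15,0,15,30,45,62):
        hs=np.arange(-9,9.1,.5); v=[]
        X=np.array([[433.5+np.cos(a)*u-np.sin(a)*34.,y0+np.sin(a)*u+np.cos(a)*34.,z0+H+h] for h in hs])/1e3
        q=proj(s,X).astype(np.float32); v=cv2.remap(g.astype(np.float32),q[:,0],q[:,1],cv2.INTER_CUBIC).ravel()
        out.append((hs[v.argmax()],int(v.max()-np.median(v))))
    print(n,out)
for k,c in (("scene",s),("top",t)):
    for n in "deep_tray middle_tray shallow_tray shallow_tray_lip beaker jug".split():
        print(k,n,[(np.round(d["xyz"],3).tolist(),round(d["confidence"],2)) for d in spot_in(c,n)[:2]])
E
```

```text
time_s: 29.88
eef_pos: [0.6118, -0.1032, 0.2787]
eef_rot: [0.0, 0.149, 0.989, -0.0]
wrist_force: [0.3, 0.4, 0.3]
opening: 0.999
grasp_force: 0.0
shallow [ 435.1 -378.3] -18.7 0.418
shallow [(np.float64(-1.0), 41), (np.float64(-0.5), 58), (np.float64(0.0), 88), (np.float64(5.5), 74), (np.float64(2.0), 94), (np.float64(0.5), 74), (np.float64(0.0), 104), (np.float64(0.5), 81), (np.float64(9.0), 79)]
middle [(np.float64(-0.5), 72), (np.float64(0.0), 75), (np.float64(0.0), 95), (np.float64(0.0), 87), (np.float64(0.5), 78), (np.float64(0.0), 68), (np.float64(-0.5), 69), (np.float64(0.0), 86), (np.float64(0.0), 83)]
deep [(np.float64(-1.5), 84), (np.float64(0.0), 93), (np.float64(-1.0), 80), (np.float64(-1.0), 89), (np.float64(-1.0), 104), (np.float64(-0.5), 81), (np.float64(-0.5), 78), (np.float64(-0.5), 69), (np.float64(-0.5), 92)]
scene deep_tray [([0.423, -0.356, 0.036], 0.94)]
scene middle_tray [([0.416, -0.351, 0.082], 0.71)]
scene shallow_tray [([0.436, -0.388, 0.113], 0.73), ([0.422, -0.356, 0.035], 0.45)]
scene shallow_tray_lip [([0.434, -0.389, 0.108], 0.9)]
scene beaker [([0.714, -0.288, 0.059], 0.87), ([0.422, -0.356, 0.034], 0.4)]
scene jug [([0.651, 0.029, 0.047], 0.9)]
top deep_tray [([0.443, -0.361, 0.057], 0.87), ([0.435, -0.391, 0.1], 0.59)]
top middle_tray [([0.366, -0.354, 0.1], 0.66)]
top shallow_tray [([0.437, -0.39, 0.103], 0.89)]
top shallow_tray_lip [([0.435, -0.387, 0.101], 0.7)]
top beaker [([0.731, -0.306, 0.043], 0.78), ([0.363, -0.355, 0.098], 0.54)]
top jug [([0.658, 0.034, 0.032], 0.86)]
```

```bash
python3 - <<'E'
from ov import *
s=shot("scene"); g=s["frame"].min(2).astype(np.float32); a=np.radians(-17)
for v in (-34,34):
  out=[]
  for u in range(-66,70,12):
    hs=np.arange(-5,5.1,.5)
    X=np.array([[433.5+np.cos(a)*u-np.sin(a)*v,-382+np.sin(a)*u+np.cos(a)*v,126+h] for h in hs])/1e3
    q=proj(s,X).astype(np.float32); w=cv2.remap(g,q[:,0],q[:,1],cv2.INTER_CUBIC).ravel(); out.append((float(hs[w.argmax()]),int(w.max()-np.median(w))))
  print(v,out)
E
```

```text
-34 [(-1.5, 23), (-1.0, 23), (-0.5, 31), (-0.5, 53), (-1.0, 55), (-1.0, 45), (-1.0, 39), (-1.0, 34), (-1.0, 32), (-1.5, 60), (-1.5, 51), (-1.5, 54)]
34 [(-0.5, 67), (-0.5, 80), (-1.0, 63), (0.0, 84), (-0.5, 79), (5.0, 15), (1.0, 54), (0.5, 54), (0.0, 68), (0.0, 62), (-0.5, 60), (5.0, 34)]
```

Both rims of the top tray are level and at seated height, so I'll hand it in.

```bash
python3 -c "
from bench import hand_in
print(hand_in())"
```

```text
the job is handed in; nothing more can be done
None
```

The stack is packed in the order asked and handed in at about 30 s of the 93 s limit: both upper trays measure level at seated height with lips at alternating ends, and the deep tray, beaker and jug show no movement in the camera checks.

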